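Seat a crooked heating block in a dry block heater

ROBOT

A 6-joint arm with a two-finger parallel gripper is mounted at the origin on a cart in front of the work surface, level with it; the furniture and walls round the work are solid. World frame = base frame: x ahead of the robot, y to its left, z up, the work surface at z = 0. Lengths are in m, angles in rad, forces in N, time in s.
With the tool pointing down it reaches from about 0.25 to 0.725 m from the base axis. Payload 4 kg.
Tool frame: the origin (TCP) lies midway between the tips of the shut fingers; the grasp point (between the pads) lies 19 mm behind it; z points along the fingers, y is the line along which they close (so a half turn about z gives the same grasp; the last joint's range is limited). The gripper opens to 85 mm and grips with 20 to 120 N. Pads are 22 mm wide; open, the fingers measure 114 mm over their backs; the gripper's body (76 mm by 85 mm) begins 54 mm behind the grasp point. The pads swing forward as they close: fully open they stand 13 mm farther back than shut.
Start: joints at [1.342, 0.241, 0.005, 1.335, 0, 1.571], TCP at [0.113, 0.487, 0.231] pointing down, gripper open.
Joint ranges: [-2.72, 2.72], [-1.05, 1.87], [-1.09, 1.28], [-1.99, 2.15], [-1.42, 1.44], [-3.14, 3.14]. Speed limits (rad/s): [2.79, 2.79, 3.14, 3.14, 3.14, 3.14].

INTERFACE

Orientations are given as a unit quaternion [x, y, z, w].
In Python, from workcell import bot gives the robot as it stands.
- The arm moves only by the tool play_rows, never from a script. Its argument "moves" is a list of rows, each a list of 3 entries, a list of its own where there are three numbers: the opening, from -1 (shut) to 1 (fully open), then the shift along the tool's x, y, z in cm, then the turn, a rotation vector about the tool's x, y, z in rad. A call has 1 to 12 rows; each row shifts and turns the commanded pose from where the row before left it, along the tool's axes as they then stand; what a row does not reach is not made up. A row lasts 1/12 s, in which the tool goes at most 41.7 mm and 7.16 degrees, less where a joint would pass 70% of its speed; a pose out of reach is approached as far as the arm can. A call is refused whole if a number of a shift passes 4.17 or a number of a turn 0.125, either way. A call with a gripper value outside its range is refused whole. The fingers move at their own pace and stop on an object; the grip force is fixed at half the most. Time passes only in rows, so rows that do not move let the fingers close. It gives the time, the measured TCP pose, the force and the opening at its end, in the units of the state.
- bot.get_obs(): the state, without advancing time (a new reading comes with each control period).
- bot.camera(name): name is "scene" or "top" or "wrist"; returns (picture, depth): 384x512x3 uint8, red, green, blue; 384x512 float32, m along the optical axis (not along the pixel's ray), 0 where there is no reading.
- bot.camera_info(name): a dict with "K" (3x3 intrinsics, pixels), "k1" (the pictures are not rectified: a ray, as slopes to the right and down, at radius r is drawn at 1 + k1 r^2 times it, then the intrinsics apply), "world_from_camera" (4x4, takes a point from camera to world coordinates); the wrist camera has in their place "T_tool_cam" (4x4, takes a point from camera to tool coordinates, whose origin is the TCP and whose axes are the flange's). Camera axes: x right, y up, looking along -z (the intrinsics and any distortion apply to the point x, -y, -z); pixel columns grow to the right and rows downward; lengths in m; the calibration is good to about 2 mm. A picture is of the moment at which its call begins: read the wrist's pose just before it. camera_info takes no time and is no camera call.
- bot.job_done(): hands the job in, once; it reports no verdict.
The state is a dict: "clock": time; "joint_pos": joint angles; "joint_vel": joint speeds; "tau": joint torques, N m; "eef_pos": TCP position; "tool_rot": TCP orientation; "ft_force": force on the tool from outside, world axes, zero at the start; "ft_torque": the same for the moment, N m; "grip_width": finger opening in m.
Only numpy, scipy, OpenCV 4.12 (cv2) and the standard library are available. Lean on these libraries where they do the work, as an engineer would, in place of code of your own. Each camera call takes 0.05 s, during which the arm holds its last target. There are 200 camera calls.

TASK

One of the two square metal blocks on the dry block heater was put down crooked and lies across its well instead of in it. Turn it by its knob where it lies, without lifting it off the heater, and push it down so that it drops fully home into the well beneath it, then let go. Leave the other block, which is already home, in its well.

Things in the scene. Friction and masses are not known exactly. Their poses are not given: they have to be found in the camera images.
- heater: Fixed grey dry block heater, 90 (x) x 210 (y) x 60 mm high; origin at the centre of its underside, z up, front panel at -x. Two square wells in its top, sides along x and y, 58 x 58 mm, 32 mm deep, centred at x = 0, y = +47.5 and -47.5 mm. A block has 4 mm of play each side and drops in once its sides are within about 10 degrees of the well's (any quarter turn).
- block_knob (a point): Crooked block, 50 x 50 x 40 mm aluminium, 0.3 kg, lying flat over either well, within 2 mm of centred, turned 32 to 58 degrees. Round knob on it: 26 mm diameter, top 36 mm above the block's top, lowest 8 mm a thinner neck. Point on the knob's axis 60 mm above the block's underside (120 mm above the heater's underside now, 88 when home); x, y along the block's sides, z up.
- other_block_knob (a point): The other block, of the same make and size, already home in the other well; the same point on its knob's axis, 60 mm above its underside, so 88 mm above the heater's underside. It stays there.
There are look-alikes about, which are no part of the job. Leave any orange look-alike of the part that bears block_knob alone.

How it is judged:
At the end, for the whole second after the job is handed in: The crooked block is fully home in the well it lay on: knob point within 4 mm of 88 mm above the heater's underside and within 10 mm of the well's axis, level within 4 degrees, sides within 14 degrees of the well's. The other block is within 12 mm of where it was (z of block_knob in the frame of heater between 0.082 and 0.092 m and x of block_knob in the frame of heater between -0.01 and 0.01 m and y of block_knob in the frame of heater between -0.0575 and 0.0575 m and angle between block_knob's own z axis and vertical below 0.07 rad and (angle between the x axis of block_knob and the x axis of heater, either way round below 0.25 rad or angle between the x axis of block_knob and the y axis of heater, either way round below 0.25 rad) and distance of block_knob from where it was at the start of the episode below 0.045 m and distance of other_block_knob from where it was at the start of the episode below 0.012 m); the robot touches nothing.
It fails at once if the crooked block is lifted off the heater (more than 15 mm above where it lay) (z of block_knob in the frame of heater above 0.135 m).
It fails at once if the other block is pulled or knocked out of its well (moved more than 20 mm) (distance of other_block_knob from where it was at the start of the episode above 0.02 m).
It also fails if it takes over 32 s, if anything falls off the work surface, if the arm or the gripper's body presses on something with over 40 N, if the wrist force passes 120 N, or if a joint passes its speed limit or range.

## Working session

There is one attempt and no reset: what is moved stays moved. The work goes in short steps, Python scripts to look and compute and a tool call to move; the robot and the scene stay as the last step left them, time stands still between calls to the robot, and variables do not carry over. Pictures are saved under pics/ and viewed, on a budget of 10 in all, crops included, one or two more only if the job needs it, and the job is handed in when it is done.

Besides the shell and the picture viewer there is one more tool, called after "Call:" by a JSON object that holds its "api" and its "payload", one argument or row to a line. play_rows: Moves the arm, as the interface text tells. Its arguments: {"type":"object","properties":{"moves":{"type":"array"}},"required":["moves"]}

```bash
mkdir -p pics; ls
python3 - <<'E'
from workcell import bot
import cv2,numpy as np
print(bot.get_obs())
for n in("top","scene"):
    p,d=bot.camera(n); np.savez(n+".npz",p=p,d=d,i=np.array(bot.camera_info(n),dtype=object)); cv2.imwrite(f"pics/{n}0.png",p[:,:,::-1]); print(bot.camera_info(n))
print(bot.camera_info("wrist"))
E
```

```text
pics
{'clock': 0.0, 'joint_pos': array([ 1.34196973e+00,  2.41411448e-01,  3.73885353e-03,  1.33523574e+00,
       -1.31643997e-06,  1.57078717e+00]), 'joint_vel': array([ 4.61688880e-05,  2.47371897e-03, -8.21392267e-04, -1.66933893e-04,
       -4.70622764e-04, -1.34733006e-03]), 'tau': array([-2.19256167e-04, -3.72319686e+01,  2.52408117e+01,  1.69163133e-02,
       -6.37973744e-05,  1.26934463e-07]), 'eef_pos': array([0.11327271, 0.48634346, 0.23041933]), 'tool_rot': array([ 1.14159232e-01,  9.93461904e-01, -1.04917423e-03, -1.19908347e-04]), 'ft_force': array([-0.42298486,  0.27317116,  0.17638284]), 'ft_torque': array([-0.00574925,  0.00163735,  0.04534143]), 'grip_width': 0.08509556477938546}
{'K': array([[371.55399086,   0.        , 255.87734289],
       [  0.        , 371.55399086, 193.65889296],
       [  0.        ,   0.        ,   1.        ]]), 'k1': -0.09370867582545787, 'world_from_camera': array([[-0.02371057,  0.99705594, -0.07291958,  0.44133221],
       [-0.99955617, -0.02495942, -0.01626295,  0.19644824],
       [-0.0180351 ,  0.07250161,  0.99720522,  0.9618365 ],
[... 364 characters left out ...]
138,  0.72989608,  0.81327399],
       [-0.00498122,  0.85160272,  0.52416409,  0.52816488],
       [ 0.        ,  0.        ,  0.        ,  1.        ]])}
{'K': array([[298.13073483,   0.        , 253.08390465],
       [  0.        , 298.13073483, 192.49265098],
       [  0.        ,   0.        ,   1.        ]]), 'k1': 0.008436130432304506, 'T_tool_cam': array([[ 4.45317161e-04,  9.61817548e-01,  2.73691076e-01,
         6.96115152e-02],
       [ 9.99999856e-01, -3.46033451e-04, -4.11032951e-04,
         2.37835941e-05],
       [-3.00632438e-04,  2.73691220e-01, -9.61817564e-01,
        -1.42295676e-01],
       [ 0.00000000e+00,  0.00000000e+00,  0.00000000e+00,
         1.00000000e+00]])}
```

View pics/top0.png

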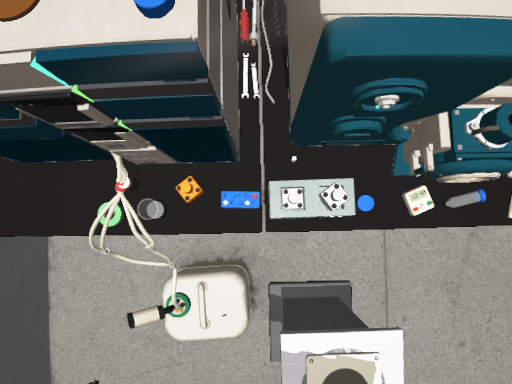

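View pics/scene0.png

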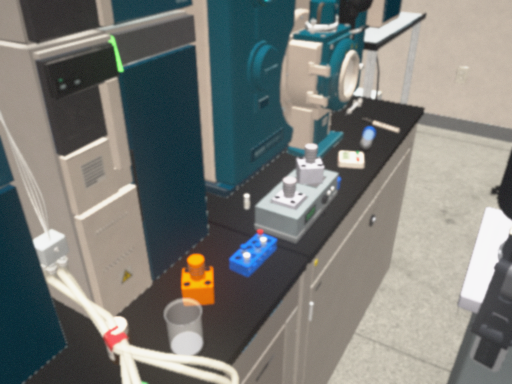

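The top view shows the heater at about (270-354, 180-217). The crooked block is on its right well with the knob near (334,195), and the home block is at (292,198). An orange look-alike sits at (189,188). I'll measure from depth.

```bash
cat > h.py <<'E'
import numpy as np,cv2
def world(d,i,T):
    h,w=d.shape; u,v=np.meshgrid(np.arange(w),np.arange(h))
    s=cv2.undistortPoints(np.stack([u,v],-1).reshape(-1,1,2).astype(np.float64),i["K"],np.array([i["k1"],0,0,0])).reshape(h,w,2)
    c=np.stack([s[...,0]*d,-s[...,1]*d,-d,np.ones_like(d)],-1)
    return (c@T.T)[...,:3]
E
python3 - <<'E'
import numpy as np,cv2
from h import *
z=np.load("top.npz",allow_pickle=True); i=z["i"].item(); P=world(z["d"],i,i["world_from_camera"])
roi=np.zeros(P.shape[:2],bool); roi[172:225,262:362]=1
def sel(a,b,r=roi): return r&(P[...,2]>a)&(P[...,2]<b)&(z["d"]>0)
for nm,a,b in(("heater top",.05,.064),("60-85",.064,.085),("block top",.092,.108),("knob",.125,.145),("70-110",.085,.112)):
    m=sel(a,b); 
    if m.sum()<3: print(nm,m.sum());continue
    q=P[m]; print(nm,m.sum(),q.mean(0).round(4),q.min(0).round(3),q.max(0).round(3),cv2.minAreaRect((q[:,:2]*1000).astype(np.float32)))
for r in range(172,224,4): print(r,(P[r,264:362:6,2]*1000).round().astype(int))
print("machine", [(c,P[140,c].round(3)) for c in(300,350,380)],[(c,P[150,c].round(3)) for c in(300,350,380)])
p=z["p"][160:232,255:370]; cv2.imwrite("pics/c1.png",cv2.resize(p[:,:,::-1],None,fx=6,fy=6,interpolation=cv2.INTER_CUBIC))
E
```

```text
heater top 2001 [0.4941 0.0785 0.0598] [ 0.448 -0.03   0.05 ] [0.54  0.179 0.064] ((494.3975830078125, 75.03457641601562), (90.8807601928711, 208.09178161621094), 0.8732967376708984)
60-85 367 [0.4926 0.1166 0.0686] [ 0.46  -0.02   0.064] [0.531 0.149 0.084] ((498.5823669433594, 64.90908813476562), (167.87359619140625, 68.60755157470703), 85.5975112915039)
block top 442 [0.4943 0.0517 0.1005] [ 0.464 -0.006  0.092] [0.527 0.136 0.108] ((488.1795349121094, 64.6094741821289), (60.898193359375, 140.12643432617188), 11.515854835510254)
knob 116 [0.4953 0.028  0.1352] [0.483 0.015 0.126] [0.508 0.04  0.14 ] ((495.4008483886719, 27.54486846923828), (24.583171844482422, 24.776613235473633), 87.3232192993164)
70-110 456 [0.4942 0.0516 0.1002] [ 0.462 -0.006  0.085] [0.527 0.137 0.112] ((487.501708984375, 64.63105010986328), (62.21805191040039, 140.43936157226562), 11.51585578918457)
172 [-2  1  2 -2 -1 -1  0  1 -1  1  0 -2  1  0  2  1 -1]
176 [-2  1 -1  0 -2 -2 -2  1 -1  0 -2  0 -2  7 -4  0  0]
180 [-2 -1  1  0 61 60 59 57 60 58 60 61 62 58 57  1  0]
184 [  1  61  60  60  62  62  62  60  58 
[... 335 characters left out ...]
752   61   59   66   68   68   66   59   60   62   28  100   99   44
   59   62   23]
208 [-753   58   61   64   66   65   65   59   59   60   29   90   97   40
   59   60   20]
212 [-750   61   63   59   57   61   62   64   61   61   63   58   58   57
   60   62    1]
216 [-745   57   60   61   59   61   56   60   60   48   19   41   17    0
   -2    0    2]
220 [-751    4    0    1    0    1   -1   -3    3    2   -1    0    2    1
  962    3    1]
machine [(300, array([0.624, 0.106, 0.118])), (350, array([ 0.623, -0.012,  0.111])), (380, array([ 0.623, -0.084,  0.106]))] [(300, array([ 0.624,  0.094, -0.002])), (350, array([ 0.621, -0.038, -0.002])), (380, array([ 0.619, -0.118, -0.001]))]
```

View pics/c1.png

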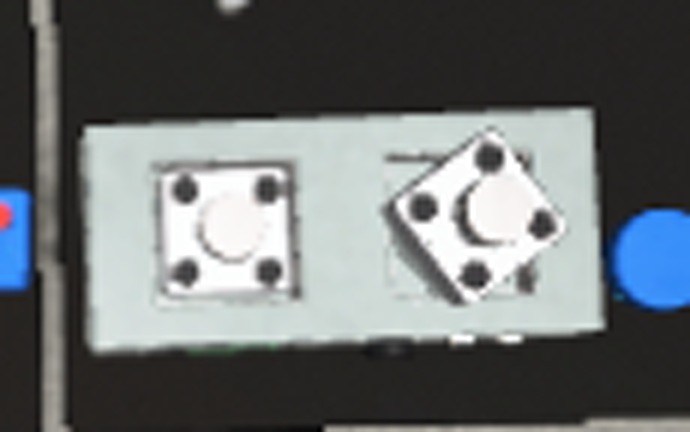

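The crop shows the home block (left) and the crooked one turned about 40-50° (right). Next I'll fit both yaws.

Run:
```python
import numpy as np,cv2
from h import *
z=np.load("top.npz",allow_pickle=True); i=z["i"].item(); P=world(z["d"],i,i["world_from_camera"])
# map image to plane z=.1 metric at 0.5mm px for block, z=.06 for heater
T=i["world_from_camera"]; R=T[:3,:3]; C=T[:3,3]
def uv(X):
    c=(X-C)@R; s=np.stack([c[...,0]/-c[...,2],-c[...,1]/-c[...,2]],-1); r2=(s**2).sum(-1,keepdims=True)
    s=s*(1+i["k1"]*r2); return (s@i["K"][:2,:2].T+i["K"][:2,2]).astype(np.float32)
def rect(zc,cy,half):
    a=np.arange(-half,half,.0005); X,Y=np.meshgrid(.495+a,cy+a,indexing="ij")
    m=uv(np.stack([X,Y,0*X+zc],-1)); return cv2.remap(z["p"],m[...,0],m[...,1],cv2.INTER_CUBIC),X,Y
I,X,Y=rect(.1,.0275,.05); g=I.min(-1)
# white top incl holes: template search over angle and centre of square outline
best=[]
for th in range(20,71):
  t=np.radians(th)
  for cx in np.arange(-.004,.0041,.001):
    for cy in np.arange(-.004,.0041,.001):
      dx=X-.495-cx; dy=Y-.0275-cy; u=abs(dx*np.cos(t)+dy*np.sin(t)); v=abs(-dx*np.sin(t)+dy*np.cos(t)); m=np.maximum(u,v)
      best.append((g[(m<.025)&(m>.021)].mean()-g[(m<.030)&(m>.026)].mean(),th,.495+cx,.0275+cy))
print(sorted(best)[::-1][:6])
q=P[172:225,262:362].reshape(-1,3); k=q[(abs(q[:,2]-.06)<.006)]
print(cv2.minAreaRect((k[:,:2]*1000).astype(np.float32)))
# heater long edges: fit line to edge of x per y bin
for f in (lambda a:np.percentile(a,98),lambda a:np.percentile(a,2)):
  ys=np.arange(-.02,.17,.01); e=[f(k[abs(k[:,1]-y)<.006][:,0]) for y in ys]; print(np.degrees(np.arctan(np.polyfit(ys,e,1)[0])), np.polyfit(ys,e,1)[1])
```

```text
[(np.float64(54.13410481511039), 36, np.float64(0.495), np.float64(0.0265)), (np.float64(53.70018598101012), 37, np.float64(0.495), np.float64(0.0265)), (np.float64(53.526491720701415), 35, np.float64(0.495), np.float64(0.0265)), (np.float64(52.59723520693194), 36, np.float64(0.494), np.float64(0.0265)), (np.float64(52.41194150863197), 38, np.float64(0.495), np.float64(0.0265)), (np.float64(52.10704757770603), 35, np.float64(0.494), np.float64(0.0265))]
((494.4644470214844, 74.98483276367188), (90.39510345458984, 208.2982177734375), 0.6334468722343445)
-0.7108657233799547 0.53933254015091
-0.5495542240050836 0.4515913550301893
```

Call:
{"api": "play_rows", "payload": {
  "moves": [
    [1,[-2,-2.5,0],[0,0,0]],
    [1,[-2,-3,0],[0,0,0]],
    [1,[-2,-3,0],[0,0,0]],
    [1,[-2,-3,0],[0,0,0]],
    [1,[-2,-3,0],[0,0,0]],
    [1,[-2,-3,0],[0,0,0]]
  ]
}}

```text
clock: 0.6
eef_pos: [0.1905, 0.2874, 0.2309]
tool_rot: [0.114, 0.994, -0.0, -0.0]
ft_force: [0.7, 0.6, -0.3]
grip_width: 0.0855
```

Call:
{"api": "play_rows", "payload": {
  "moves": [
    [1,[-3.56,-1.84,0],[0,0,0]],
    [1,[-3.56,-1.84,0],[0,0,0]],
    [1,[-3.56,-1.84,0],[0,0,0]],
    [1,[-3.56,-1.84,0],[0,0,0]],
    [1,[-3.56,-1.84,0],[0,0,0]],
    [1,[-3.56,-1.84,0],[0,0,0]],
    [1,[-3.56,-1.84,0],[0,0,0]],
    [1,[-3.56,-1.84,0],[0,0,0]],
    [1,[-3.56,-1.84,0],[0,0,0]],
    [1,[-3.56,-1.84,0],[0,0,0]],
    [1,[0,0,0],[0,0,0]],
    [1,[0,0,0],[0,0,0]]
  ]
}}

```text
clock: 1.6
eef_pos: [0.4961, 0.0278, 0.23]
tool_rot: [0.116, 0.993, -0.0, -0.001]
ft_force: [-0.3, 0.8, -0.1]
grip_width: 0.0853
```

Run:
```python
from workcell import bot
import numpy as np,cv2
from h import *
from scipy.spatial.transform import Rotation as Ro
o=bot.get_obs(); p,d=bot.camera("wrist"); i=bot.camera_info("wrist")
T=np.eye(4); T[:3,:3]=Ro.from_quat(o["tool_rot"]).as_matrix(); T[:3,3]=o["eef_pos"]
P=world(d,i,T@i["T_tool_cam"]); print(o["joint_pos"].round(3),o["eef_pos"],o["tool_rot"])
cv2.imwrite("pics/w1.png",p[:,:,::-1])
def st(n,a,b,y0,y1):
    m=(d>0)&(P[...,2]>a)&(P[...,2]<b)&(P[...,1]>y0)&(P[...,1]<y1)&(abs(P[...,0]-.495)<.06)
    if m.sum()<9: print(n,m.sum());return
    q=P[m]; print(n,m.sum(),np.median(q[:,2]).round(4),cv2.minAreaRect((q[:,:2]*1000).astype(np.float32)))
st("knob top",.13,.142,-.02,.075); st("block top",.095,.105,-.02,.075)
st("oknob",.098,.11,.09,.16); st("heater",.055,.064,-.06,.2)
```

```text
[ 0.056  0.237 -0.003  1.333  0.     0.288] [0.49611165 0.02784493 0.22999714] [ 1.15960498e-01  9.93253050e-01 -1.42711090e-04 -1.23297215e-03]
knob top 745 0.1356 ((493.091552734375, 27.59206199645996), (25.05193519592285, 25.059310913085938), 77.65277099609375)
block top 1801 0.0997 ((493.7740173339844, 27.716053009033203), (50.26017761230469, 50.4486198425293), 35.508888244628906)
oknob 650 0.1037 ((492.15509033203125, 123.63236999511719), (24.954200744628906, 25.00271987915039), 35.04898452758789)
heater 10311 0.0597 ((492.80560302734375, 76.1698226928711), (90.4211654663086, 206.3056182861328), 0.5958442687988281)
```

View pics/w1.png

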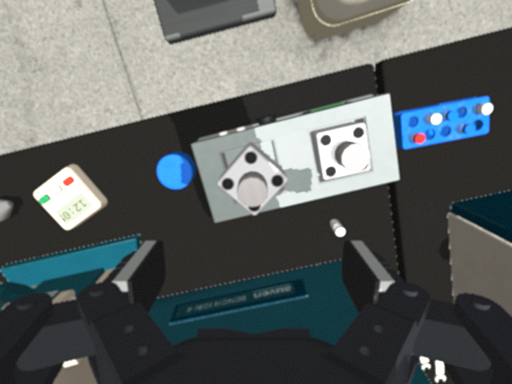

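The wrist view shows the crooked knob at about (252,188). It measures (0.4935, 0.0276) with its top at z = 0.136. The block is at 35.5° and the heater at 0.6°, so the tool has to turn about +35° about its z. I'll descend and grip now.

Call:
{"api": "play_rows", "payload": {
  "moves": [
    [1,[0.2,-0.05,2],[0,0,0]],
    [1,[0,0,3],[0,0,0]],
    [1,[0,0,3],[0,0,0]],
    [1,[0,0,2.6],[0,0,0]],
    [1,[0,0,1.5],[0,0,0]],
    [1,[0,0,0.5],[0,0,0]],
    [1,[0,0,0],[0,0,0]],
    [1,[0,0,0],[0,0,0]]
  ]
}}

```text
clock: 2.32
eef_pos: [0.4934, 0.0301, 0.1063]
tool_rot: [0.113, 0.994, 0.0, 0.0]
ft_force: [-0.1, 0.3, 0.3]
grip_width: 0.0851
```

Call:
{"api": "play_rows", "payload": {
  "moves": [
    [-1,[0,0,0],[0,0,0]],
    [-1,[0,0,0],[0,0,0]],
    [-1,[0,0,0],[0,0,0]],
    [-1,[0,0,0],[0,0,0]],
    [-1,[0,0,0],[0,0,0]],
    [-1,[0,0,0],[0,0,0]],
    [-1,[0,0,0],[0,0,0]],
    [-1,[0,0,0],[0,0,0]],
    [-1,[0,0,0],[0,0,0]],
    [-1,[0,0,0],[0,0,0]]
  ]
}}

```text
clock: 3.15
eef_pos: [0.4938, 0.0292, 0.106]
tool_rot: [0.114, 0.993, 0.0, 0.0]
ft_force: [-2.0, -0.9, 6.4]
grip_width: 0.0245
```

Call:
{"api": "play_rows", "payload": {
  "moves": [
    [-1,[0,0,0],[0,0,0.06]],
    [-1,[0,0,0],[0,0,0.06]],
    [-1,[0,0,0],[0,0,0.06]],
    [-1,[0,0,0],[0,0,0.06]],
    [-1,[0,0,0],[0,0,0.06]],
    [-1,[0,0,0],[0,0,0.06]],
    [-1,[0,0,0],[0,0,0.06]],
    [-1,[0,0,0],[0,0,0.06]],
    [-1,[0,0,0],[0,0,0.07]],
    [-1,[0,0,0],[0,0,0.06]],
    [-1,[0,0,0],[0,0,0]],
    [-1,[0,0,0],[0,0,0]]
  ]
}}

```text
clock: 4.15
eef_pos: [0.4929, 0.0293, 0.1045]
tool_rot: [0.406, 0.914, -0.0, -0.001]
ft_force: [-0.5, 0.6, -2.3]
grip_width: 0.0242
```

```bash
cat > look.py <<'E'
from workcell import bot
import numpy as np,cv2,sys
from h import *
from scipy.spatial.transform import Rotation as Ro
o=bot.get_obs(); p,d=bot.camera("wrist"); i=bot.camera_info("wrist")
T=np.eye(4); T[:3,:3]=Ro.from_quat(o["tool_rot"]).as_matrix(); T[:3,3]=o["eef_pos"]
P=world(d,i,T@i["T_tool_cam"]); print(o["eef_pos"],o["ft_force"],o["ft_torque"],o["grip_width"])
cv2.imwrite(f"pics/{sys.argv[1]}.png",p[:,:,::-1])
for n,a,b,y0,y1 in(("block100",.09,.105,-.02,.075),("block68",.0645,.075,-.02,.06),("other68",.0645,.075,.09,.16),("heater",.055,.0635,-.06,.2)):
    m=(d>0)&(P[...,2]>a)&(P[...,2]<b)&(P[...,1]>y0)&(P[...,1]<y1)&(abs(P[...,0]-.495)<.06)
    m=cv2.morphologyEx(m.astype(np.uint8),cv2.MORPH_OPEN,np.ones((3,3)))>0
    if m.sum()<9: print(n,m.sum());continue
    q=P[m]; print(n,m.sum(),np.median(q[:,2]).round(4),cv2.minAreaRect((q[:,:2]*1000).astype(np.float32)))
E
python3 look.py w2
```

```text
[0.49288194 0.02933213 0.10451887] [-0.48446358  0.60512684 -2.2504749 ] [-0.05568884  0.00753176 -0.03936835] 0.02415875915578802
block100 3599 0.0981 ((492.2969055175781, 29.881256103515625), (49.61532211303711, 49.39676284790039), 0.07885183393955231)
block68 49 0.0702 ((477.7851257324219, 54.0753288269043), (21.57929039001465, 2.9537224769592285), 9.398097038269043)
other68 4463 0.0677 ((492.08721923828125, 123.94244384765625), (49.79508590698242, 49.881378173828125), 89.72196960449219)
heater 25411 0.0597 ((492.712890625, 75.97265625), (90.826416015625, 207.47926330566406), 0.5787571668624878)
```

View pics/w2.png

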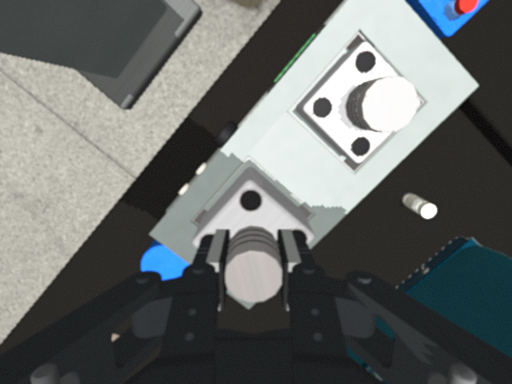

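The block is square to the well (0.1° against 0.6°) and within 1.5 mm of its axis. The wrist view shows it held at (250,250). Now I'll push it down.

Call:
{"api": "play_rows", "payload": {
  "moves": [
    [-1,[-0.1,0,0.2],[0,0,0]],
    [-1,[0,0,0.3],[0,0,0]],
    [-1,[0,0,0.3],[0,0,0]],
    [-1,[0,0,0.3],[0,0,0]]
  ]
}}

```text
clock: 4.53
eef_pos: [0.494, 0.0285, 0.0938]
tool_rot: [0.407, 0.913, -0.0, -0.0]
ft_force: [0.1, -0.5, -2.9]
grip_width: 0.024
```

Call:
{"api": "play_rows", "payload": {
  "moves": [
    [-1,[0,0,0.4],[0,0,0]],
    [-1,[0,0,0.4],[0,0,0]],
    [-1,[0,0,0.4],[0,0,0]],
    [-1,[0,0,0.4],[0,0,0]],
    [-1,[0,0,0.3],[0,0,0]],
    [-1,[0,0,0.2],[0,0,0]],
    [-1,[0,0,0],[0,0,0]],
    [-1,[0,0,0],[0,0,0]]
  ]
}}

```text
clock: 5.2
eef_pos: [0.494, 0.0286, 0.0741]
tool_rot: [0.407, 0.913, 0.0, 0.0]
ft_force: [-3.1, -0.8, 5.3]
grip_width: 0.0244
```

```bash
python3 look.py w3
```

```text
[0.49397837 0.02863256 0.07406555] [-3.14651066 -0.83925541  5.32527702] [-0.00214494  0.71296226 -0.01031135] 0.024354173835427147
block100 3940 0.1033 ((493.82147216796875, 29.225688934326172), (51.63459014892578, 25.926685333251953), 43.84511947631836)
block68 3323 0.0678 ((493.441650390625, 29.26013946533203), (49.26297378540039, 49.22340393066406), 0.04846889153122902)
other68 6562 0.0677 ((491.709228515625, 123.7549057006836), (49.489112854003906, 49.77846145629883), 0.06437066942453384)
heater 34429 0.0597 ((492.859619140625, 75.93983459472656), (91.344970703125, 207.4981689453125), 0.681969404220581)
```

Call:
{"api": "play_rows", "payload": {
  "moves": [
    [1,[0,0,0],[0,0,0]],
    [1,[0,0,0],[0,0,0]],
    [1,[0,0,0],[0,0,0]],
    [1,[0,0,0],[0,0,0]],
    [1,[0,0,0],[0,0,0]],
    [1,[0,0,0],[0,0,0]],
    [1,[0,0,0],[0,0,0]],
    [1,[0,0,-1],[0,0,0]],
    [1,[0,0,-2],[0,0,0]],
    [1,[0,0,-3],[0,0,0]],
    [1,[0,0,-3],[0,0,0]],
    [1,[0,0,-3],[0,0,0]]
  ]
}}

```text
clock: 6.25
eef_pos: [0.4938, 0.0286, 0.1952]
tool_rot: [0.407, 0.913, -0.0, -0.0]
ft_force: [0.7, -0.3, -0.2]
grip_width: 0.0851
```

Call:
{"api": "play_rows", "payload": {
  "moves": [
    [1,[0,0,-2],[0,0,0]],
    [1,[0,0,0],[0,0,0]],
    [1,[0,0,0],[0,0,0]]
  ]
}}

```text
clock: 6.5
eef_pos: [0.4952, 0.0287, 0.2154]
tool_rot: [0.407, 0.913, 0.001, 0.002]
ft_force: [-0.1, -0.1, -0.1]
grip_width: 0.0855
```

```bash
python3 look.py w4
```

```text
[0.49523854 0.02865224 0.21536541] [-0.06787535 -0.05462615 -0.14642179] [ 0.05537561 -0.00224478  0.00511398] 0.08549831163823643
block100 671 0.1035 ((493.4037170410156, 28.91207504272461), (24.669591903686523, 25.072511672973633), 38.33473587036133)
block68 1585 0.0677 ((493.8726806640625, 28.86355972290039), (49.771141052246094, 49.94050216674805), 0.14442376792430878)
other68 1955 0.0677 ((492.4073181152344, 124.10325622558594), (49.91804122924805, 49.83140563964844), 89.79559326171875)
heater 12672 0.0597 ((492.93060302734375, 76.01298522949219), (90.52274322509766, 207.0355682373047), 0.7827280163764954)
```

View pics/w4.png

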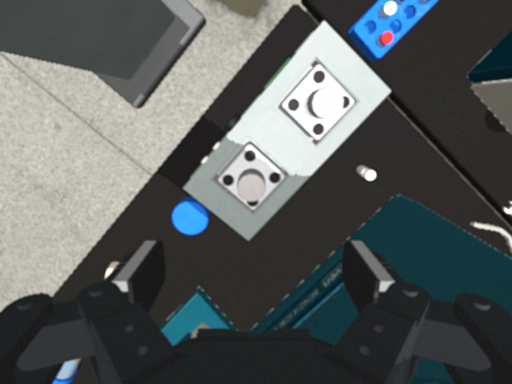

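The wrist view shows both blocks seated, at (252,178) and (318,102), and the gripper clear. I'll hand the job in.

```bash
python3 -c "
from workcell import bot
print(bot.job_done())"
```

```text
the job is handed in; nothing more can be done
None
```

The crooked block is now fully home in its well. I gripped it by the knob, turned it about 35° clockwise where it lay, lowered it in, let go and backed the gripper off about 14 cm. I handed the job in after about 6.6 s; the hand-in gave no verdict.

| Last check, from the wrist camera | Measured | Limit |
|---|---|---|
| Height of the block's top | 67.7 mm, same as the other block | 68 mm when home, ±4 mm |
| Angle to the heater | about 0.6° | 14° |
| Distance from the well's axis | about 1 mm | 10 mm |
| Movement of the other block | about 0.5 mm (measurement noise) | 12 mm |
| Force on the tool after release | about 0 N | robot touching nothing |

I did not measure the block's tilt separately, but its top measured as a full 50 × 50 mm square at the home height. No check failed. The only disagreement was 1–2 mm between the two cameras on the knob's position, which is within their calibration.

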